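# Fit the bayonet cutter cartridge to the key-cutting machine

## Task

Lift the dust cap off the key-cutting machine's bayonet socket and set it down, not drop it, inside the round steel dish. Then take the wing-handled cutter cartridge from its stand, push it straight down through the socket's slots against the spring until its flange is flush with the socket, and keep pressing while you turn it a quarter turn clockwise (seen from above) to its stop. Finish while still gripping it and holding it pressed fully home and turned; leave everything else on the bench where it is.

Things in the scene. Friction and masses are not known exactly. Their poses are not given: they have to be found in the camera images.
- socket (a point): Bayonet socket: aluminium block 72 x 68 mm on the grey key machine. This point: centre of its mouth, in the flat top, 64 mm above the bench. z up; x runs along the two entry slots (to +x and -x of the round hole). Hole 31 mm across; slots 12 mm wide, ending 24.5 mm from the axis; mouth plate 6 mm thick. Lugs turn in the cavity below: hard stops after 90 deg clockwise from above and at once the other way.
- machine: Grey key-cutting machine, fixed. Origin on the bench below socket, same axes. Bed 30 mm high, x -100 to 100, y 55 to -305 mm. Motor housing 150 mm high from y -175 (its orange guard, 118 mm high, from y -142). Brass vise block 50 x 50 mm, 48 mm high, bolt to 64 mm, centred at x -65, y -110.
- plunger (a joint): Sprung steel plate inside the socket, 6 mm below its top. 0 at rest, grows (m) as it is pressed down. 3.2 N to start it, plus 0.4 N per mm: 0.014 and about 9 N when the cartridge is fully home; about 0.0095 when the lugs only just pass below the mouth plate.
- cap_center (a point): Black dust cap lying loose over the socket: disc 52 mm across, 8 mm thick, with an upright round knob 20 mm across, 30 mm tall; below the disc a locating plug 26 mm across, 4 mm deep, loose in the mouth. This point: centre of the knob, 23 mm above the disc's underside, 27 mm above the plug's bottom. z is its axis. About 40 g. Lifts straight off.
- cap: The same dust cap; origin at the centre of its disc's underside.
- dish_in (a point): Shallow round steel dish fixed to the bench, the holder for the cap: inside 68 mm across, outside 76 mm, rim 14 mm above the bench. This point: centre of its inner floor, 5 mm above the bench. With the cap in it, the knob's centre is 27 mm above this point.
- cartridge_grip (a point): Cutter cartridge. This point: centre of its black flat wing handle, 46 mm long (x), 14 mm thick (y), 40 mm tall (z up), 26 mm above the flange's underside. In the stand the wing runs along the stand; lifts straight out; about 150 g. Either way round fits the socket. Fully home this point is 26 mm above socket; let go after the turn, it rises 4.5 mm until the lugs catch.
- cartridge: The same cartridge; origin at the centre of the underside of its steel flange, 54 mm across, 6 mm thick. Below: stem 26 mm across, 20 mm long, end chamfered, with two lugs along +x and -x (parallel to the wing), 43 mm tip to tip, 7 mm wide, 10.5 to 16.5 mm below the flange's underside.
- stand: Dark wooden stand fixed to the bench, 160 (x) x 70 mm, 26 mm high, origin under its centre; two rectangular holes at x -40 and +40 mm hold the cartridge and the blanking plug, either in either, flanges resting on its top.
- plug_grip (a point): Blanking plug in the stand's other hole, to be left: same flange and stem but no lugs, with a round knob 26 mm across, 32 mm tall instead of a wing. This point: the knob's centre, 22 mm above the flange's underside.
- padlock: Brass padlock lying flat, 45 x 50 x 22 mm with shackle; leave.
- oil: Small oil bottle, 44 mm across, 95 mm tall; leave.
- key_a: Key with black head lying flat, about 60 mm long, 6 mm thick; leave.
- key_b: Another such key; leave.
- brush: Brush lying flat; leave.
- screwdriver: Screwdriver lying flat; leave.
Not all that is in view belongs to the job. What is shaped like the cap but orange or red is not meant.

How it is judged:
By the outcome, as a careful person would: the job done as asked, in the order asked, and still so for the second after the job is handed in, while the arm keeps its last pose, push and grip.
It also fails if it takes over 58 s, if anything falls off the work surface, if the arm or the gripper's body presses on something with over 40 N, if the wrist force passes 120 N, or if a joint passes its speed limit or range.

## Robot

A 6-joint arm with a two-finger parallel gripper is mounted at the origin on the work surface. World frame = base frame: x ahead of the robot, y to its left, z up, the work surface at z = 0. Lengths are in m, angles in rad, forces in N, time in s.
With the tool pointing down it reaches from about 0.35 to 0.875 m from the base axis. Payload 4.2 kg.
Tool frame: the origin (TCP) lies at the very end of the fingers, on their centre line; the grasp point (between the pads) lies 19 mm behind it; z points along the fingers, y is the direction in which the jaws open and shut (so a half turn about z gives the same grasp; the last joint's range is limited). The gripper opens to 85 mm and grips with 20 to 120 N. Pads are 22 mm wide; open, the fingers measure 114 mm over their backs; the gripper's body (76 mm by 85 mm) begins 54 mm behind the grasp point. The pads swing forward as they close: fully open they stand 13 mm farther back than shut.
Start: joints at [1.589, 0.385, 0.008, 0, -1.194, -0.259], TCP at [0.149, 0.607, 0.198] pointing down, gripper open.
Joint ranges: [-3.14, 3.14], [-1.21, 2.06], [-1.07, 1.41], [-3.16, 2.05], [-2.99, -0.16], [-3.1, 3.1]. Speed limits (rad/s): [2.79, 2.79, 3.14, 3.14, 3.14, 3.14].

## Interface

Orientations are given as a rotation vector (axis times angle).
In Python, from bench import * gives the robot as it stands. The module is installed in compiled form; this text tells all that it offers.
- The arm moves only by the tool carry_out, never from a script. Its argument "deltas" is a list that holds one entry, the list of rows, each a list of 6 numbers: the shift along the tool's x, y, z in cm, then the turn, a rotation vector about the tool's x, y, z in degrees. In form: [[[dx, dy, dz, rx, ry, rz], ...]]. A call has 1 to 5 rows; each row is the pose to reach, as a shift and turn from the pose commanded when the call began, along the tool's axes at that moment; what a row does not reach only later rows make up. A row lasts 1/8 s, in which the tool goes at most 62.5 mm and 10.7 degrees, less where a joint would pass 70% of its speed; a pose out of reach is approached as far as the arm can. A call with a gripper value outside its range is refused whole. "claw" is the opening, from 0 (shut) to 1 (fully open), set as the call begins (left out, the last holds). The fingers move at their own pace and stop on an object; the grip force is fixed at half the most. Time passes only in rows, so rows that repeat a pose let the fingers close. It gives the time, the measured TCP pose, the force and the opening at its end, in the units of the state.
- state(): the state, without advancing time (a new reading comes with each control period).
- read_camera(name): name is "scene" or "side" or "wrist"; returns a dict with "pixels" (420x560x3 uint8, blue, green, red), "z_map" (420x560 float32, m along the optical axis (not along the pixel's ray), 0 where there is no reading), "fx", "fy", "cx", "cy" (pixels), "world_to_cam" (4x4, takes a point from world to camera coordinates); the wrist camera has in their place "mount" (4x4, takes a point from camera to tool coordinates, whose origin is the TCP and whose axes are the flange's). Camera axes: x right, y down, z forward; pixel columns grow to the right and rows downward; lengths in m; the calibration is good to about 2 mm. A picture is of the moment at which its call begins: read the wrist's pose just before it.
- sign_off(): hands the job in, once; it reports no verdict.
The state is a dict: "t": time; "joint_positions": joint angles; "joint_vel": joint speeds; "tau": joint torques, N m; "tcp_pos": TCP position; "tcp_rot": TCP orientation; "wrist_force": force on the tool from outside, world axes, zero at the start; "moment": the same for the moment, N m; "gripper_width": finger opening in m.
Only numpy, scipy, OpenCV 4.12 (cv2) and the standard library are available. Lean on these libraries where they do the work, as an engineer would, in place of code of your own. Each camera call takes 0.05 s, during which the arm holds its last target.

## Working session

There is one attempt and no reset: what is moved stays moved. The work goes in short steps, Python scripts to look and compute and a tool call to move; the robot and the scene stay as the last step left them, time stands still between calls to the robot, and variables do not carry over. Pictures are saved under pics/ and viewed, and the job is handed in when it is done.

Besides the shell and the picture viewer there is one more tool, called as name(argument=value, ...) on one line, values as JSON. carry_out: Moves the arm, as the interface text tells. Its arguments: {"type":"object","properties":{"deltas":{"type":"array"},"claw":{"type":"number"}},"required":["deltas"]}

```bash
mkdir -p pics; cat > h.py <<'E'
from bench import *
import numpy as np, cv2
from scipy.spatial.transform import Rotation as R
def cam(name):
    s=state(); c=read_camera(name)
    if 'mount' in c:
        T=np.eye(4);T[:3,:3]=R.from_rotvec(s['tcp_rot']).as_matrix();T[:3,3]=s['tcp_pos']
        c['c2w']=T@c['mount']
    else: c['c2w']=np.linalg.inv(c['world_to_cam'])
    return c
def ray(c,u,v,z):
    d=c['c2w'][:3,:3]@np.array([(u-c['cx'])/c['fx'],(v-c['cy'])/c['fy'],1]);o=c['c2w'][:3,3]
    return o+d*(z-o[2])/d[2]
def cloud(c):
    z=c['z_map'];v,u=np.indices(z.shape)
    P=np.stack([(u-c['cx'])/c['fx']*z,(v-c['cy'])/c['fy']*z,z],-1)
    W=P@c['c2w'][:3,:3].T+c['c2w'][:3,3]; W[z==0]=np.nan
    return W
E
python3 - <<'E'
from h import *
s=state();print({k:np.round(v,3) for k,v in s.items()})
print(R.from_rotvec(s['tcp_rot']).as_matrix().round(3))
for n in['scene','side','wrist']:
    c=cam(n);cv2.imwrite(f'pics/{n}0.png',c['pixels']);print(n,c['c2w'].round(3).tolist(),c['fx'])
E
```

```text
{'t': np.float64(0.0), 'joint_positions': array([ 1.589e+00,  3.860e-01,  7.000e-03, -1.000e-03, -1.194e+00,
       -2.590e-01]), 'joint_vel': array([-0.   , -0.001, -0.   ,  0.001,  0.002,  0.   ]), 'tau': array([ 2.0000e-03, -3.9229e+01,  1.8840e+01,  4.1860e+00, -5.0000e-03,
       -0.0000e+00]), 'tcp_pos': array([0.149, 0.606, 0.197]), 'tcp_rot': array([ 3.117, -0.377, -0.   ]), 'wrist_force': array([-0.206, -0.736, -0.611]), 'moment': array([ 0.035, -0.033,  0.022]), 'gripper_width': np.float64(0.085)}
[[ 0.971 -0.239 -0.   ]
 [-0.239 -0.971 -0.002]
 [ 0.     0.002 -1.   ]]
scene [[-0.419, 0.691, -0.589, 1.188], [0.908, 0.312, -0.28, 0.411], [-0.009, -0.652, -0.758, 0.883], [0.0, 0.0, 0.0, 1.0]] 471.8318717411207
side [[0.799, -0.311, 0.515, 0.099], [-0.601, -0.429, 0.674, -0.541], [0.011, -0.848, -0.53, 0.6], [0.0, 0.0, 0.0, 1.0]] 405.2667525481678
wrist [[-0.238, -0.929, -0.284, 0.222], [-0.971, 0.228, 0.067, 0.59], [0.003, 0.292, -0.956, 0.375], [0.0, 0.0, 0.0, 1.0]] 301.6504705617388
```

View pics/scene0.png

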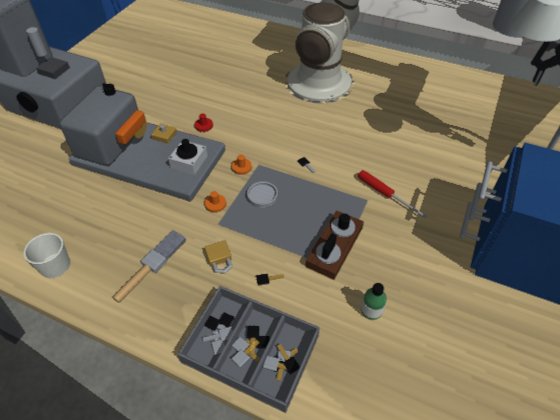

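View pics/side0.png

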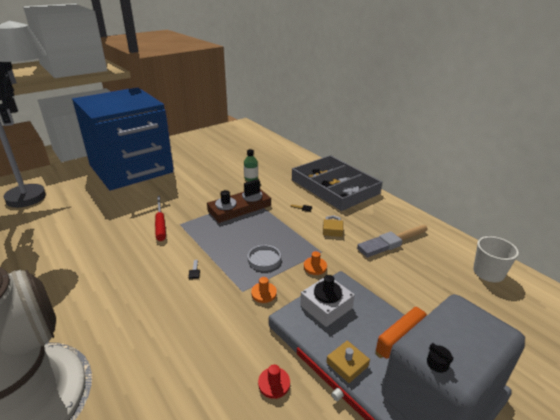

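View pics/wrist0.png

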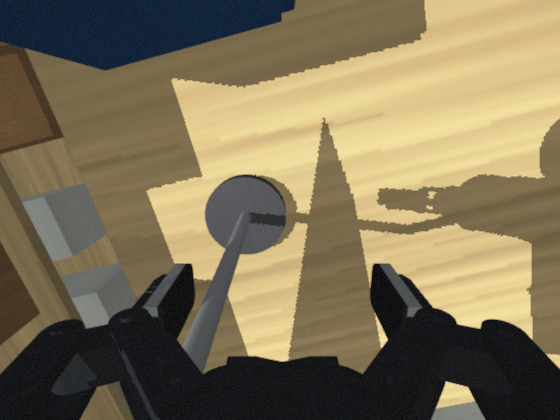

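The scene view shows the black cap on the socket at (187,150). The orange and red look-alikes are at (241,163), (215,201) and (203,122). The black knob at (110,88) belongs to the motor. The dish is at (262,194). In the stand, the winged cartridge appears at (328,247) and the plug at (343,222). Next I'll measure these and enlarge crops.

```bash
python3 - <<'E'
from h import *
c=cam('scene');d=cam('side')
W=cloud(c);V=cloud(d)
cv2.imwrite('pics/cs.png',np.hstack([cv2.resize(c['pixels'][115:195,140:220],(400,400),interpolation=2),cv2.resize(c['pixels'][200:280,295:375],(400,400),interpolation=2)]))
cv2.imwrite('pics/cd.png',np.hstack([cv2.resize(d['pixels'][260:340,290:370],(400,400),interpolation=2),cv2.resize(d['pixels'][165:245,200:280],(400,400),interpolation=2)]))
def blk(W,name,x0,x1,y0,y1,z0,z1):
    m=(W[...,0]>x0)&(W[...,0]<x1)&(W[...,1]>y0)&(W[...,1]<y1)&(W[...,2]>z0)&(W[...,2]<z1)
    P=W[m];print(name,len(P),np.median(P,0).round(4),P.min(0).round(3),P.max(0).round(3))
for n,W_,pts in(('scene',W,[(187,150),(187,143),(203,122),(262,194),(328,240),(343,217),(110,88),(375,290),(560,160),(500,260),(520,10)]),('side',V,[(329,290),(329,281),(264,257),(252,187),(225,196),(125,100)])):
    for u,v in pts:
        u=min(u,559);print(n,u,v,W_[v,u].round(3))
E
```

```text
scene 187 150 [ 0.506 -0.155  0.08 ]
scene 187 143 [ 0.505 -0.152  0.104]
scene 203 122 [ 0.346 -0.212  0.028]
scene 262 194 [0.502 0.047 0.006]
scene 328 240 [0.611 0.258 0.069]
scene 343 217 [0.536 0.265 0.065]
scene 110 88 [ 0.466 -0.392  0.168]
scene 375 290 [0.703 0.385 0.097]
scene 559 160 [0.346 0.634 0.22 ]
scene 500 260 [0.519 0.593 0.076]
scene 520 10 [-0.451  0.507  0.128]
side 329 290 [ 0.495 -0.17   0.081]
side 329 281 [ 0.495 -0.167  0.101]
side 264 257 [0.507 0.051 0.005]
side 252 187 [0.61  0.254 0.06 ]
side 225 196 [0.529 0.258 0.058]
side 125 100 [0.44  0.66  0.221]
```

View pics/cs.png

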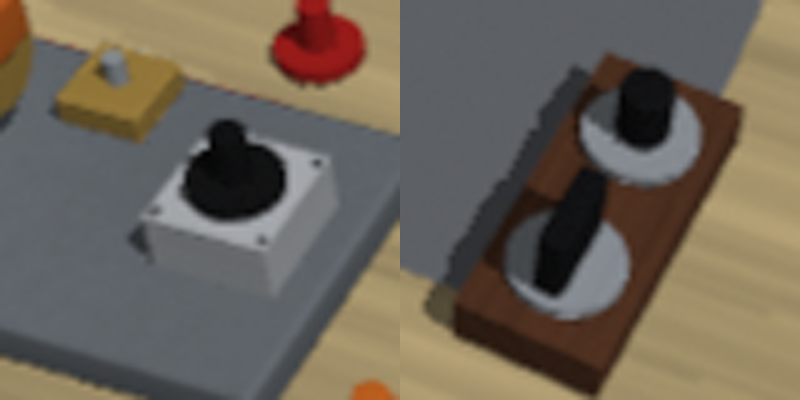

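View pics/cd.png

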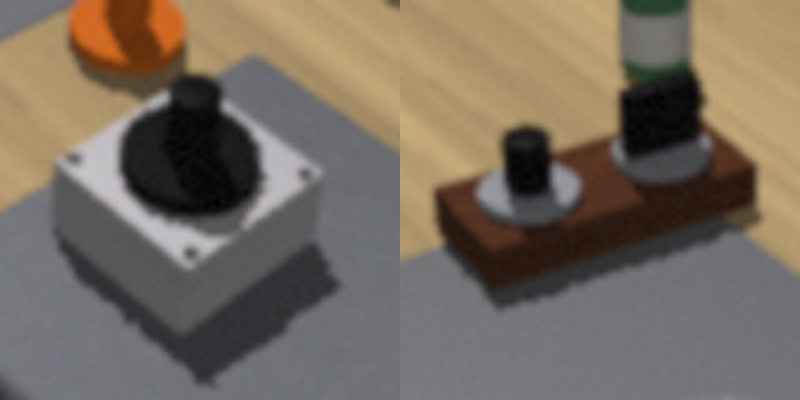

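Crops confirm it: the plain black cap with an upright knob sits on the aluminium block, and the winged piece is the nearer one in the stand (the round-knob plug is the other). Next I'll check the start clearance and take axes and yaws.

```bash
python3 - <<'E'
from h import *
s=state();c=cam('scene');d=cam('side');w=cam('wrist')
for k in(c,d):
    p=np.linalg.inv(k['c2w'])@np.r_[s['tcp_pos'],1];print('tcp px',p[0]/p[2]*k['fx']+k['cx'],p[1]/p[2]*k['fy']+k['cy'])
Z=cloud(w)
for u,v in[(245,225),(225,290),(205,340),(200,360)]:print(u,v,Z[v,u].round(3))
# socket block top from white mask + height
for n,k in(('scene',c),('side',d)):
    W=cloud(k);z=W[...,2];hsv=cv2.cvtColor(k['pixels'],cv2.COLOR_BGR2HSV)
    reg=np.hypot(W[...,0]-.5,W[...,1]+.16)<.06
    m=reg&(abs(z-.066)<.006)|(reg&(hsv[...,2]<60)&(z>.062)&(z<.09))
    P=W[m][:,:2].astype(np.float32);r=cv2.minAreaRect(P);print(n,'block',r,np.median(z[reg&(hsv[...,2]>140)]))
    m=reg&(z>.088);P=W[m];print(' knob',P.mean(0).round(4),len(P),z[m].max())
    # stand top
    reg=(abs(W[...,0]-.572)<.12)&(abs(W[...,1]-.26)<.08)&(z>.018)
    P=W[reg][:,:2].astype(np.float32);print(' stand',cv2.minAreaRect(P))
    m=reg&(hsv[...,2]<60)&(z>.04)&(W[...,0]>.575);print(' wing',cv2.minAreaRect(W[m][:,:2].astype(np.float32)),W[m].mean(0),W[m].max(0))
    m=reg&(hsv[...,2]<60)&(z>.04)&(W[...,0]<.57);print(' plug',W[m].mean(0),len(W[m]))
    reg=(np.hypot(W[...,0]-.503,W[...,1]-.05)<.055)&(z>.009);P=W[reg][:,:2].astype(np.float32);print(' dish',cv2.minEnclosingCircle(P),np.median(z[reg]))
E
```

```text
tcp px 547.3889127943456 108.45442595007346
tcp px 18.056195352699206 135.97752410285324
245 225 [0.125 0.654 0.07 ]
225 290 [0.123 0.654 0.196]
205 340 [0.124 0.655 0.245]
200 360 [0.124 0.654 0.258]
scene block ((0.5001772046089172, -0.15962952375411987), (0.07519268989562988, 0.07054553180932999), 3.861544370651245) 0.06459698438885042
 knob [ 0.5026 -0.1576  0.0991] 66 0.10556051149915724
 stand ((0.5737290382385254, 0.2657565176486969), (0.07079096883535385, 0.16389156877994537), 85.69351959228516)
 wing ((0.6145877242088318, 0.2627922296524048), (0.014438354410231113, 0.04756779596209526), 86.05654907226562) [0.6202882  0.26390471 0.06497582] [0.63845938 0.27117244 0.07527797]
 plug [0.539702   0.26886202 0.05783684] 144
 dish ((0.5042171478271484, 0.05038732662796974), 0.03942546248435974) 0.013232430253467653
side block ((0.4999741315841675, -0.16243642568588257), (0.07516416907310486, 0.07006050646305084), 4.184910297393799) 0.06396176761387617
 knob [ 0.4978 -0.1652  0.0986] 123 0.10393817954370593
 stand ((0.5747083425521851, 0.262467622756958), (0.07488095015287399, 0.16298705339431763), 84.21315002441406)
 wing ((0.6124913692474365, 0.2586229741573334), (0.016317766159772873, 0.04357703775167465), 88.97238159179688) [0.61015131 0.25611242 0.05876605] [0.63423796 0.26713044 0.07374521]
 plug [0.53023705 0.2601326  0.05498854] 97
 dish ((0.5053293704986572, 0.047722674906253815), 0.04043047875165939) 0.012988550372955932
```

```bash
cat >> h.py <<'E'
def go(pos,yaw):
    "pos world TCP, yaw of tool x deg, tool straight down"
    s=state();Rc=R.from_rotvec(s['tcp_rot']);Rt=R.from_euler('z',yaw,degrees=True)*R.from_euler('x',180,degrees=True)
    print('t',round(s['t'],2),'tcp',s['tcp_pos'].round(4),'yaw',np.degrees(np.arctan2(*Rc.as_matrix()[[1,0],0])).round(2),'F',s['wrist_force'].round(1),'w',round(s['gripper_width'],4))
    print('delta cm',(Rc.inv().apply(np.array(pos)-s['tcp_pos'])*100).round(2),'rot',np.degrees((Rc.inv()*Rt).as_rotvec()).round(2))
E
python3 -c "
from h import *
go([.35,.2,.24],-13.8);go([.5,-.161,.2],-4)"
```

```text
t 0.4 tcp [0.149  0.6069 0.1979] yaw -13.8 F [ 0.7 -0.3  0.4] w 0.0857
delta cm [29.22 34.72 -4.2 ] rot [ 0.02 -0.    0.  ]
t 0.4 tcp [0.149  0.6069 0.1979] yaw -13.8 F [ 0.7 -0.3  0.4] w 0.0857
delta cm [52.4  66.2  -0.19] rot [ 0.02 -0.   -9.8 ]
```

carry_out(deltas=[[[29.2, 34.7, -4.2, 0, 0, 0], [29.2, 34.7, -4.2, 0, 0, 0], [29.2, 34.7, -4.2, 0, 0, 0], [52.4, 66.2, -3, 0, 0, -9.8], [52.4, 66.2, -3, 0, 0, -9.8]]])

```text
t: 1.02
tcp_pos: [0.2832, 0.3236, 0.2181]
tcp_rot: [-3.139, 0.107, -0.001]
wrist_force: [1.3, -0.2, 0.8]
gripper_width: 0.0855
```

```bash
python3 -c "
from h import *
go([.5,-.161,.2],-4)"
```

```text
t 1.02 tcp [0.2832 0.3236 0.2181] yaw -3.91 F [ 1.3 -0.2  0.8] w 0.0855
delta cm [24.93 46.87  1.78] rot [-0.06 -0.03  0.09]
```

carry_out(deltas=[[[24.9, 46.9, 1.0, 0, 0, 0], [24.9, 46.9, 1.0, 0, 0, 0], [24.9, 46.9, 1.0, 0, 0, 0], [24.9, 46.9, 1.0, 0, 0, 0], [24.9, 46.9, 1.0, 0, 0, 0]]])

```text
t: 1.65
tcp_pos: [0.4102, 0.0381, 0.2125]
tcp_rot: [-3.139, 0.109, -0.003]
wrist_force: [1.3, 1.5, 0.0]
gripper_width: 0.0853
```

```bash
python3 -c "
from h import *
go([.5,-.161,.2],-4)"
```

```text
t 1.65 tcp [0.4102 0.0381 0.2125] yaw -3.96 F [1.3 1.5 0. ] w 0.0853
delta cm [10.33 19.24  1.25] rot [-0.05 -0.1   0.04]
```

carry_out(deltas=[[[10.3, 19.2, 1.2, 0, 0, 0], [10.3, 19.2, 1.2, 0, 0, 0], [10.3, 19.2, 1.2, 0, 0, 0], [10.3, 19.2, 1.2, 0, 0, 0], [10.3, 19.2, 1.2, 0, 0, 0]]])

```text
t: 2.28
tcp_pos: [0.4992, -0.1605, 0.1991]
tcp_rot: [3.139, -0.115, -0.002]
wrist_force: [-0.5, -0.0, -0.3]
gripper_width: 0.0854
```

```bash
python3 -c "
from h import *
go([.5,-.161,.2],-4)
c=cam('wrist');cv2.imwrite('pics/w1.png',c['pixels'])
W=cloud(c);z=W[...,2];hsv=cv2.cvtColor(c['pixels'],cv2.COLOR_BGR2HSV)
reg=np.hypot(W[...,0]-.5,W[...,1]+.16)<.06
P=W[reg&(z>.059)&(z<.09)][:,:2].astype(np.float32);print(cv2.minAreaRect(P))
m=reg&(z>.1)&(z<.115);print('knob top',cv2.minEnclosingCircle(W[m][:,:2].astype(np.float32)),np.median(z[m]))
m=reg&(z>.068)&(z<.08);print('disc',cv2.minEnclosingCircle(W[m][:,:2].astype(np.float32)),np.median(z[m]))
"
```

```text
t 2.27 tcp [ 0.4992 -0.1605  0.1991] yaw -4.21 F [-0.5 -0.  -0.3] w 0.0854
delta cm [ 0.08  0.04 -0.09] rot [ 0.01  0.07 -0.21]
((0.5020247101783752, -0.16181470453739166), (0.07255370914936066, 0.0681123435497284), 3.5528104305267334)
knob top ((0.502557098865509, -0.16172918677330017), 0.009883221238851547) 0.10341835090800477
disc ((0.5020768642425537, -0.16187459230422974), 0.026058517396450043) 0.07352842092847478
```

View pics/w1.png

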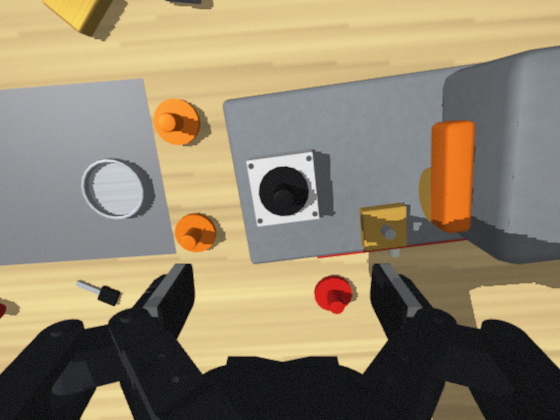

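The wrist view shows the cap at (284,192), the socket block at 72.6×68.1 mm as expected, and the dish at (113,188). The cap centre agrees across all three views to about 2 mm, so I'm descending to grasp.

carry_out(deltas=[[[0.2, 0.1, 5.0, 0, 0, 0], [0.2, 0.1, 9.0, 0, 0, 0], [0.2, 0.1, 11.5, 0, 0, 0], [0.2, 0.1, 12.3, 0, 0, 0], [0.2, 0.1, 12.3, 0, 0, 0]]])

```text
t: 2.95
tcp_pos: [0.5012, -0.1592, 0.0774]
tcp_rot: [3.14, -0.107, 0.001]
wrist_force: [0.4, -0.1, 0.2]
gripper_width: 0.0853
```

carry_out(deltas=[[[0, 0, 0, 0, 0, 0], [0, 0, 0, 0, 0, 0], [0, 0, 0, 0, 0, 0], [0, 0, 0, 0, 0, 0]]], claw=0)

```text
t: 3.45
tcp_pos: [0.501, -0.16, 0.0771]
tcp_rot: [-3.14, 0.11, -0.001]
wrist_force: [0.1, -0.1, 0.1]
gripper_width: 0.0125
```

```bash
python3 -c "
from h import *
go([.501,-.1615,.12],-4)
"
```

```text
t 3.45 tcp [ 0.501  -0.16    0.0771] yaw -4.0 F [ 0.1 -0.1  0.1] w 0.0125
delta cm [ 0.01  0.15 -4.29] rot [-0.   -0.03 -0.  ]
```

Opening of 12.5 mm is less than the 20 mm knob, so I'm looking.

```bash
python3 -c "
from h import *
print(state()['gripper_width'])
c=cam('wrist');d=cam('scene');e=cam('side');print(state()['gripper_width'])
f=lambda i,u,v:cv2.resize(i['pixels'][v-50:v+50,u-50:u+50],(400,400))
cv2.imwrite('pics/g1.png',np.hstack([cv2.resize(c['pixels'][150:400,150:400],(400,400)),f(e,329,290)]))
cv2.imwrite('pics/g2.png',f(d,187,150))
"
```

```text
0.012452289486504757
9.452597102629535e-05
```

View pics/g1.png

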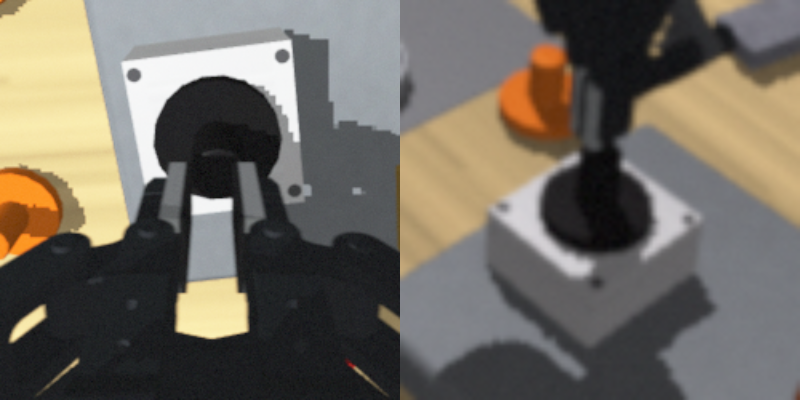

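View pics/g2.png

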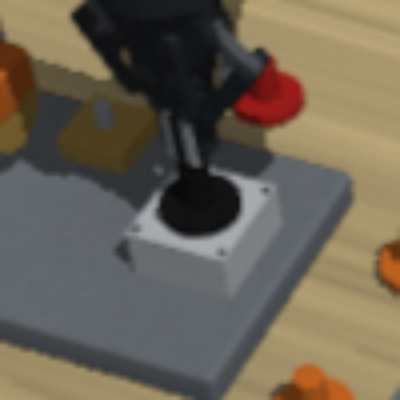

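```bash
python3 -c "
from h import *
print(state()['gripper_width'],state()['tcp_pos'])
for n in('side','scene','wrist'):
    c=cam(n);W=cloud(c)
    m=(np.hypot(W[...,0]-.5,W[...,1]+.16)<.035)&(W[...,2]>.075)
    P=W[m]
    print(n,len(P))
    for z in np.arange(.08,.16,.008):
        q=P[(P[:,2]>z)&(P[:,2]<z+.008)]
        if len(q):print(round(z,3),len(q),q.min(0).round(3)[:2],q.max(0).round(3)[:2],q.mean(0).round(3)[:2])
"
```

```text
9.452597102629535e-05 [ 0.50088337 -0.15996775  0.07684247]
side 2324
0.08 29 [ 0.49  -0.172] [ 0.503 -0.16 ] [ 0.495 -0.168]
0.088 40 [ 0.49  -0.173] [ 0.505 -0.157] [ 0.495 -0.167]
0.096 72 [ 0.49  -0.173] [ 0.509 -0.155] [ 0.498 -0.165]
0.104 5 [ 0.491 -0.166] [ 0.505 -0.155] [ 0.496 -0.164]
0.112 27 [ 0.488 -0.173] [ 0.505 -0.154] [ 0.491 -0.164]
0.12 58 [ 0.488 -0.175] [ 0.506 -0.147] [ 0.494 -0.165]
0.128 59 [ 0.488 -0.175] [ 0.505 -0.146] [ 0.494 -0.167]
0.136 48 [ 0.488 -0.175] [ 0.504 -0.146] [ 0.492 -0.165]
0.144 31 [ 0.487 -0.174] [ 0.494 -0.151] [ 0.49  -0.162]
0.152 68 [ 0.485 -0.192] [ 0.508 -0.128] [ 0.49  -0.162]
scene 1089
0.08 22 [ 0.495 -0.17 ] [ 0.51 -0.15] [ 0.504 -0.157]
0.088 18 [ 0.495 -0.163] [ 0.511 -0.151] [ 0.505 -0.155]
0.096 33 [ 0.493 -0.17 ] [ 0.509 -0.15 ] [ 0.503 -0.158]
0.104 5 [ 0.499 -0.162] [ 0.51  -0.152] [ 0.504 -0.158]
0.112 11 [ 0.505 -0.164] [ 0.511 -0.151] [ 0.508 -0.156]
0.12 30 [ 0.492 -0.171] [ 0.512 -0.144] [ 0.506 -0.154]
0.128 32 [ 0.492 -0.172] [ 0.511 -0.143] [ 0.506 -0.153]
0.136 27 [ 0.497 -0.169] [ 0.513 -0.144] [ 0.506 -0.154]
0.144 22 [ 0.501 -0.168] [ 0.512 -0.143] [ 0.509 -0.156]
0.152 33 [ 0.503 -0.19 ] [ 0.514 -0.128] [ 0.509 -0.157]
wrist 29421
0.08 137 [ 0.502 -0.172] [ 0.512 -0.152] [ 0.51  -0.162]
0.088 158 [ 0.502 -0.172] [ 0.512 -0.152] [ 0.51  -0.162]
0.096 382 [ 0.5   -0.172] [ 0.512 -0.153] [ 0.509 -0.163]
0.104 49 [ 0.501 -0.171] [ 0.512 -0.156] [ 0.507 -0.165]
0.112 126 [ 0.507 -0.171] [ 0.513 -0.148] [ 0.512 -0.16 ]
0.12 419 [ 0.507 -0.173] [ 0.513 -0.146] [ 0.51 -0.16]
0.128 497 [ 0.507 -0.173] [ 0.513 -0.146] [ 0.51 -0.16]
0.136 528 [ 0.507 -0.173] [ 0.514 -0.146] [ 0.511 -0.16 ]
0.144 734 [ 0.49  -0.176] [ 0.514 -0.144] [ 0.507 -0.16 ]
0.152 1485 [ 0.489 -0.192] [ 0.516 -0.129] [ 0.51 -0.16]
```

```bash
python3 -c "
from h import *
c=cam('wrist');d=cam('side')
cv2.imwrite('pics/g3.png',cv2.resize(c['pixels'][150:350,170:390],(770,700))[:600])
cv2.imwrite('pics/g4.png',cv2.resize(d['pixels'][240:310,290:370],(686,600)))
"
```

```text
(no output)
```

View pics/g3.png

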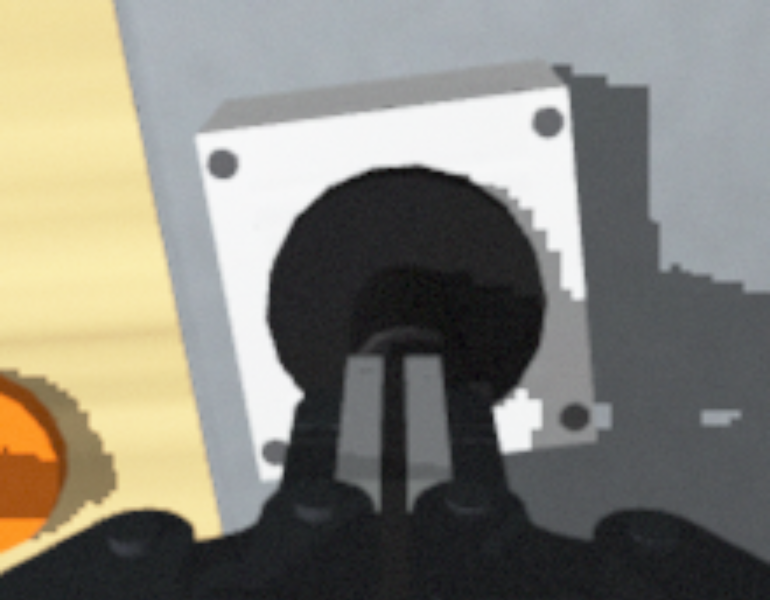

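View pics/g4.png

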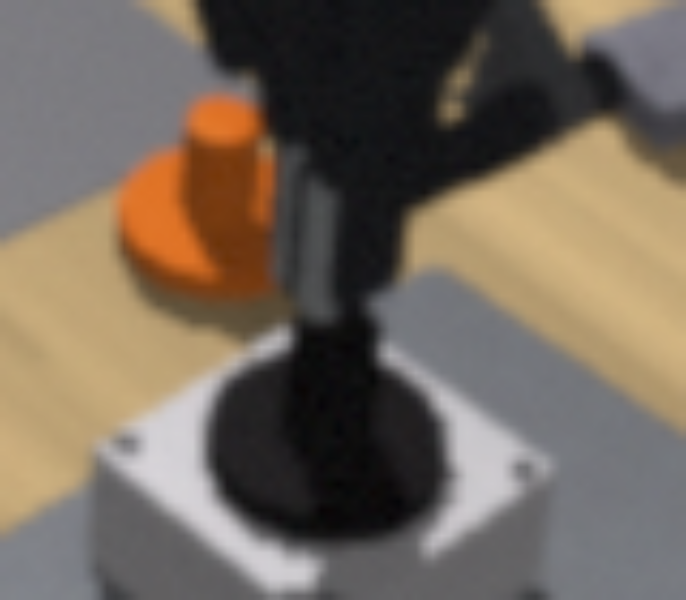

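```bash
python3 -c "
from h import *
print(state()['gripper_width'],state()['tcp_pos'])
for n in('side','scene','wrist'):
    c=cam(n);W=cloud(c)
    m=(np.hypot(W[...,0]-.5,W[...,1]+.16)<.02)&(W[...,2]>.1)&(W[...,2]<.13)
    print(n,np.histogram(W[m][:,2],bins=np.arange(.1,.13,.002)))
"
```

```text
-6.161502229225581e-05 [ 0.50087912 -0.159906    0.07676064]
side (array([33, 21,  0,  0,  0,  6,  4,  5,  8,  8, 17, 10, 15, 15]), array([0.1  , 0.102, 0.104, 0.106, 0.108, 0.11 , 0.112, 0.114, 0.116,
       0.118, 0.12 , 0.122, 0.124, 0.126, 0.128]))
scene (array([13, 11,  3,  0,  0,  0,  2,  3,  2,  6,  6,  6, 12,  3]), array([0.1  , 0.102, 0.104, 0.106, 0.108, 0.11 , 0.112, 0.114, 0.116,
       0.118, 0.12 , 0.122, 0.124, 0.126, 0.128]))
wrist (array([ 55, 239,  44,   0,   0,   0,   0,  17,  40,  75,  91,  98, 109,
       120]), array([0.1  , 0.102, 0.104, 0.106, 0.108, 0.11 , 0.112, 0.114, 0.116,
       0.118, 0.12 , 0.122, 0.124, 0.126, 0.128]))
```

All three cameras put the shut fingertips at z≈0.112 while the reported TCP is 0.077. The fingers therefore end about 35 mm behind the reported TCP, and they closed just above the knob, whose top is at 0.103. I'll reopen, use that offset and go lower.

carry_out(deltas=[[[0, 0, 0, 0, 0, 0], [0, 0, 0, 0, 0, 0], [0, 0, 0, 0, 0, 0], [0, 0.15, 0, 0, 0, 0], [0, 0.15, 0, 0, 0, 0]]], claw=1)

```text
t: 4.62
tcp_pos: [0.5008, -0.1615, 0.0769]
tcp_rot: [3.14, -0.11, 0.0]
wrist_force: [-0.4, -0.3, 0.2]
gripper_width: 0.0853
```

carry_out(deltas=[[[0, 0, 1.5, 0, 0, 0], [0, 0, 2.6, 0, 0, 0], [0, 0, 3.5, 0, 0, 0], [0, 0, 3.5, 0, 0, 0]]])

```text
t: 5.12
tcp_pos: [0.5, -0.1614, 0.0406]
tcp_rot: [3.14, -0.11, -0.004]
wrist_force: [-1.4, -0.3, -0.4]
gripper_width: 0.0848
```

```bash
python3 -c "
from h import *
go([.501,-.1615,.042],-4)
"
```

```text
t 5.12 tcp [ 0.5    -0.1614  0.0406] yaw -4.0 F [-1.4 -0.3 -0.4] w 0.0848
delta cm [ 0.1   0.01 -0.14] rot [0.01 0.14 0.  ]
```

carry_out(deltas=[[[0, 0, -0.1, 0, 0, 0], [0, 0, -0.1, 0, 0, 0], [0, 0, -0.1, 0, 0, 0], [0, 0, -0.1, 0, 0, 0], [0, 0, -0.1, 0, 0, 0]]], claw=0)

```text
t: 5.75
tcp_pos: [0.5012, -0.1614, 0.0433]
tcp_rot: [3.14, -0.109, 0.002]
wrist_force: [0.3, 0.3, 2.9]
gripper_width: 0.0181
```

```bash
python3 -c "
from h import *
go([.505,.049,.12],-4)
c=cam('wrist');d=cam('side');print(state()['gripper_width'])
cv2.imwrite('pics/g5.png',np.hstack([cv2.resize(c['pixels'][150:350,180:380],(400,400)),cv2.resize(d['pixels'][240:340,280:380],(400,400))]))
"
```

```text
t 5.75 tcp [ 0.5012 -0.1614  0.0433] yaw -3.99 F [0.3 0.3 2.9] w 0.0181
delta cm [ -1.08 -21.02  -7.67] rot [ 0.01 -0.06  0.01]
0.018384554690039294
```

View pics/g5.png

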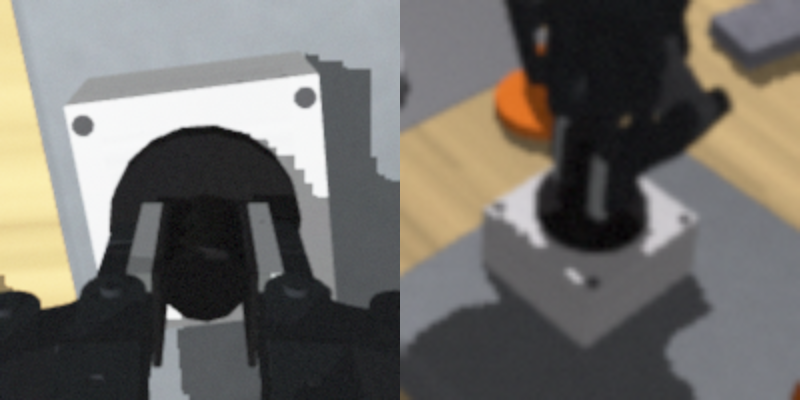

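The knob is held at 18.4 mm. I'll lift straight up, then carry it.

carry_out(deltas=[[[0, 0, -1.0, 0, 0, 0], [0, 0, -4.0, 0, 0, 0], [0, 0, -7.5, 0, 0, 0], [0, 0, -7.5, 0, 0, 0]]])

```text
t: 6.35
tcp_pos: [0.5028, -0.1616, 0.1209]
tcp_rot: [3.139, -0.109, 0.01]
wrist_force: [0.4, 0.5, -1.1]
gripper_width: 0.0183
```

carry_out(deltas=[[[0.1, -5, 0, 0, 0, 0], [0, -10, 0, 0, 0, 0], [-0.7, -15, 0, 0, 0, 0], [-1.0, -19, 0, 0, 0, 0], [-1.1, -21, 0, 0, 0, 0]]])

```text
t: 6.98
tcp_pos: [0.5035, 0.0506, 0.117]
tcp_rot: [3.139, -0.107, -0.003]
wrist_force: [0.2, 0.1, -0.2]
gripper_width: 0.0182
```

```bash
python3 -c "
from h import *
go([.505,.049,.09],-4)
c=cam('wrist');d=cam('side');e=cam('scene')
cv2.imwrite('pics/g6.png',c['pixels'])
cv2.imwrite('pics/g7.png',np.hstack([cv2.resize(e['pixels'][120:240,200:320],(400,400)),cv2.resize(d['pixels'][180:300,200:320],(400,400))]))
W=cloud(c);z=W[...,2]
m=(np.hypot(W[...,0]-.505,W[...,1]-.05)<.06)&(z>.01)&(z<.02);print('rim',cv2.minEnclosingCircle(W[m][:,:2].astype(np.float32)),m.sum())
for n,k in(('w',c),('sd',d),('sc',e)):
    W=cloud(k);z=W[...,2]
    m=(np.hypot(W[...,0]-.505,W[...,1]-.05)<.04)&(z>.13)&(z<.157);P=W[m];print(n,len(P),np.median(P,0),P.min(0),P.max(0))
    # disc
E
```

```text
bash: unexpected EOF while looking for matching `"'
```

```bash
python3 - <<'E'
from h import *
go([.505,.049,.09],-4)
c=cam('wrist');d=cam('side');e=cam('scene')
cv2.imwrite('pics/g6.png',c['pixels'])
cv2.imwrite('pics/g7.png',np.hstack([cv2.resize(e['pixels'][120:240,200:320],(400,400)),cv2.resize(d['pixels'][180:300,200:320],(400,400))]))
W=cloud(c);z=W[...,2]
m=(np.hypot(W[...,0]-.505,W[...,1]-.05)<.06)&(z>.009)&(z<.02);print('rim',cv2.minEnclosingCircle(W[m][:,:2].astype(np.float32)),m.sum())
for n,k in(('w',c),('sd',d),('sc',e)):
    W=cloud(k);z=W[...,2]
    m=(np.hypot(W[...,0]-.505,W[...,1]-.05)<.04)&(z>.12)&(z<.150);P=W[m];print(n,len(P),cv2.minEnclosingCircle(P[:,:2].astype(np.float32)),P.min(0).round(4))
E
```

```text
t 6.97 tcp [0.5035 0.0506 0.117 ] yaw -3.89 F [ 0.2  0.1 -0.2] w 0.0182
delta cm [0.17 0.14 2.7 ] rot [0.02 0.1  0.11]
rim ((0.5065321922302246, 0.04817508906126022), 0.037853993475437164) 824
w 3047 ((0.5052290558815002, 0.05116398259997368), 0.0258448738604784) [0.5015 0.0255 0.1374]
sd 234 ((0.5016827583312988, 0.049877144396305084), 0.026484040543437004) [0.4769 0.0245 0.1369]
sc 208 ((0.5037245750427246, 0.052507732063531876), 0.027083203196525574) [0.4838 0.0257 0.1367]
```

View pics/g6.png

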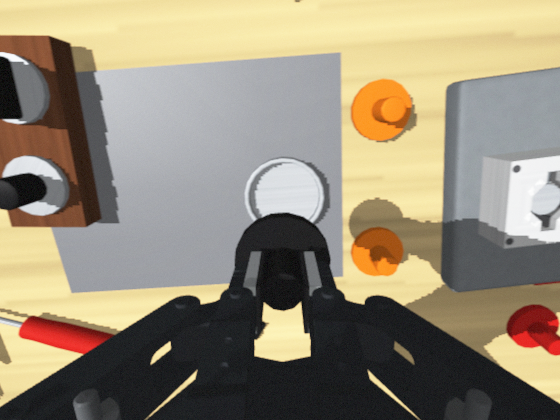

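View pics/g7.png

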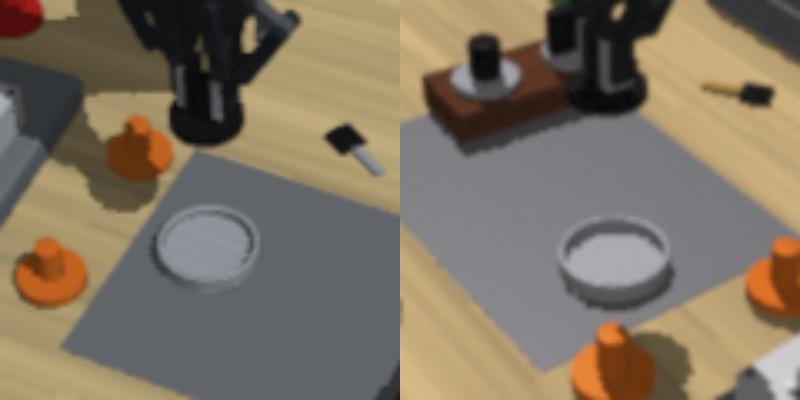

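```bash
python3 - <<'E'
from h import *
for n in('wrist','scene','side'):
    c=cam(n);W=cloud(c);z=W[...,2];h=cv2.cvtColor(c['pixels'],cv2.COLOR_BGR2HSV)
    m=((h[...,0]<14)&(h[...,1]>180)&(h[...,2]>100)&(z>.004)&(abs(W[...,1]+.03)<.12)&(W[...,0]>.4)).astype(np.uint8)
    k,l,st,_=cv2.connectedComponentsWithStats(m)
    for i in range(1,k):
        if st[i,4]>30:P=W[l==i];print(n,st[i,4],P.min(0).round(3),P.max(0).round(3))
E
```

```text
wrist 388 [ 0.563 -0.068  0.012] [ 0.589 -0.033  0.044]
wrist 1070 [ 0.426 -0.068  0.006] [ 0.468 -0.017  0.045]
scene 103 [ 0.414 -0.051  0.009] [ 0.453 -0.014  0.047]
scene 285 [ 0.553 -0.067  0.004] [ 0.605 -0.018  0.046]
side 351 [ 0.552 -0.07   0.005] [ 0.602 -0.018  0.043]
side 424 [ 0.414 -0.071  0.005] [ 0.464 -0.018  0.044]
```

carry_out(deltas=[[[0.2, 0.2, 3.0, 0, 0, 0], [0.2, 0.2, 6.5, 0, 0, 0], [0.2, 0.2, 9.0, 0, 0, 0], [0.2, 0.2, 11.0, 0, 0, 0], [0.2, 0.2, 11.0, 0, 0, 0]]])

```text
t: 7.9
tcp_pos: [0.505, 0.0453, 0.0064]
tcp_rot: [3.138, -0.112, -0.006]
wrist_force: [0.3, -0.5, -0.0]
gripper_width: 0.0179
```

```bash
python3 -c "
from h import *
go([.505,.049,-.0117],-4)"
```

```text
t 7.9 tcp [0.505  0.0453 0.0064] yaw -4.09 F [ 0.3 -0.5 -0. ] w 0.0179
delta cm [-0.02 -0.37  1.81] rot [ 0.11  0.22 -0.09]
```

carry_out(deltas=[[[0, -0.3, 0.7, 0, 0, 0], [0, -0.3, 1.3, 0, 0, 0], [0, -0.3, 1.6, 0, 0, 0], [0, -0.3, 1.75, 0, 0, 0], [0, -0.3, 1.75, 0, 0, 0]]])

```text
t: 8.52
tcp_pos: [0.5066, 0.0498, -0.0096]
tcp_rot: [-3.14, 0.109, -0.0]
wrist_force: [-0.8, 0.6, -1.5]
gripper_width: 0.0185
```

```bash
python3 -c "
from h import *
go([.505,.049,-.0117],-4)"
```

```text
t 8.53 tcp [ 0.5066  0.0498 -0.0096] yaw -3.99 F [-0.8  0.6 -1.5] w 0.0185
delta cm [-0.15  0.09  0.21] rot [-0.   -0.01  0.01]
```

carry_out(deltas=[[[0, 0, 0.1, 0, 0, 0], [0, 0, 0.2, 0, 0, 0], [0, 0, 0.3, 0, 0, 0], [0, 0, 0.3, 0, 0, 0]]])

```text
t: 9.02
tcp_pos: [0.5067, 0.0498, -0.0117]
tcp_rot: [3.14, -0.109, 0.001]
wrist_force: [-1.8, -0.0, 7.5]
gripper_width: 0.018
```

```bash
python3 -c "
from h import *
go([.505,.049,-.0117],-4)
c=cam('wrist');d=cam('side')
cv2.imwrite('pics/g8.png',np.hstack([cv2.resize(c['pixels'][150:350,180:380],(400,400)),cv2.resize(d['pixels'][200:300,210:310],(400,400))]))
"
```

```text
t 9.03 tcp [ 0.5067  0.0498 -0.0117] yaw -3.97 F [-1.8 -0.   7.5] w 0.018
delta cm [-0.16  0.09  0.  ] rot [ 0.   -0.02  0.03]
```

View pics/g8.png

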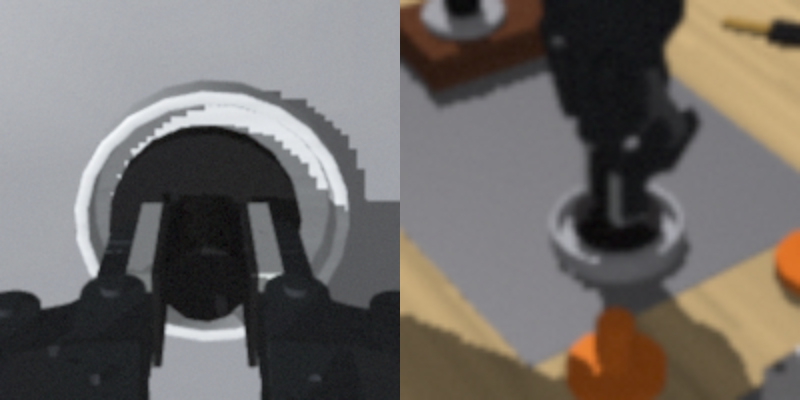

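The cap is inside the dish and touching its floor (7.5 N, at the predicted height). Releasing gently.

carry_out(deltas=[[[0, 0, -0.1, 0, 0, 0], [0, 0, -0.1, 0, 0, 0], [0, 0, -0.1, 0, 0, 0], [0, 0, -0.1, 0, 0, 0], [0, 0, -0.1, 0, 0, 0]]], claw=1)

```text
t: 9.75
tcp_pos: [0.5065, 0.0497, -0.0118]
tcp_rot: [3.14, -0.11, -0.0]
wrist_force: [0.2, -0.2, -0.7]
gripper_width: 0.0856
```

carry_out(deltas=[[[0, 0, -2.0, 0, 0, 0], [0, 0, -6.0, 0, 0, 0], [0, 0, -12.0, 0, 0, 0], [0, 0, -15.0, 0, 0, 0], [0, 0, -15.0, 0, 0, 0]]])

```text
t: 10.38
tcp_pos: [0.5082, 0.0504, 0.1412]
tcp_rot: [-3.137, 0.109, -0.01]
wrist_force: [-0.9, -0.2, -0.1]
gripper_width: 0.0851
```

```bash
python3 -c "
from h import *
go([.613,.2605,.15],-4)
c=cam('wrist')
cv2.imwrite('pics/g9.png',c['pixels'])
W=cloud(c);z=W[...,2]
reg=np.hypot(W[...,0]-.501,W[...,1]+.1615)<.07
m=reg&(z>.058)&(z<.07);print('block',cv2.minAreaRect(W[m][:,:2].astype(np.float32)))
"
```

```text
t 10.38 tcp [0.5082 0.0504 0.1412] yaw -3.99 F [-0.9 -0.2 -0.1] w 0.0851
delta cm [  9.   -21.69  -0.77] rot [-0.16 -0.34  0.01]
block ((0.5019641518592834, -0.15911275148391724), (0.07342986762523651, 0.06499593704938889), 4.18545389175415)
```

View pics/g9.png

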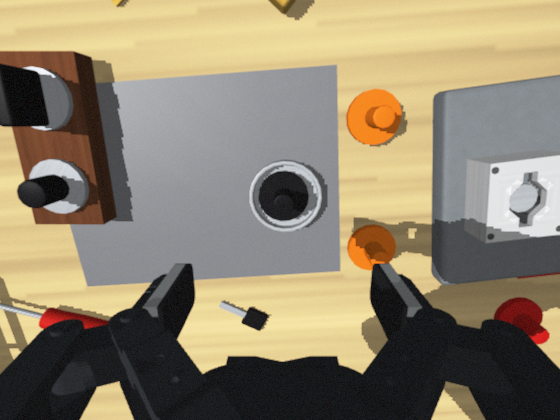

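The cap sits flat in the dish at (284,195). Next, the stand.

carry_out(deltas=[[[2, -5, -0.8, 0, 0, 0], [4.5, -11, -0.8, 0, 0, 0], [7, -17, -0.8, 0, 0, 0], [9, -21.7, -0.8, 0, 0, 0], [9, -21.7, -0.8, 0, 0, 0]]])

```text
t: 11.05
tcp_pos: [0.6113, 0.2627, 0.1422]
tcp_rot: [3.137, -0.105, -0.006]
wrist_force: [-0.3, -0.6, -0.6]
gripper_width: 0.0853
```

```bash
python3 - <<'E'
from h import *
go([.614,.2605,.15],-4)
c=cam('wrist')
cv2.imwrite('pics/g10.png',c['pixels'])
W=cloud(c);z=W[...,2];h=cv2.cvtColor(c['pixels'],cv2.COLOR_BGR2HSV)
reg=(abs(W[...,0]-.574)<.12)&(abs(W[...,1]-.264)<.06)
m=reg&(z>.02)&(z<.034);print('stand',cv2.minAreaRect(W[m][:,:2].astype(np.float32)))
m=reg&(z>.066)&(z<.08)&(W[...,0]>.57)&(h[...,2]<70);print('wing',cv2.minAreaRect(W[m][:,:2].astype(np.float32)),np.median(z[m]))
E
```

```text
t 11.05 tcp [0.6113 0.2627 0.1422] yaw -3.83 F [-0.3 -0.6 -0.6] w 0.0853
delta cm [ 0.28  0.2  -0.78] rot [0.15 0.22 0.17]
stand ((0.5759792923927307, 0.2648113965988159), (0.07009391486644745, 0.16088035702705383), 85.9127197265625)
wing ((0.6166859269142151, 0.26166242361068726), (0.01305383536964655, 0.045464880764484406), 85.90104675292969) 0.07329062679147991
```

View pics/g10.png

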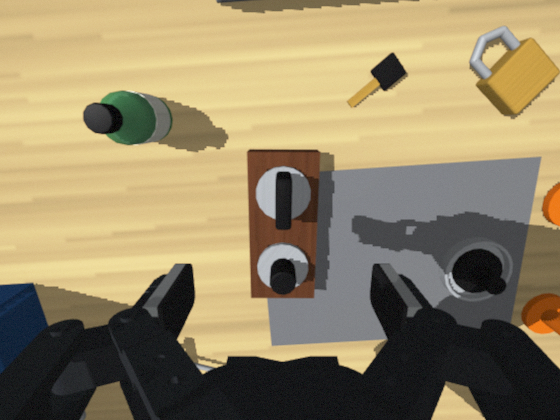

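The wrist view shows the wing at (283,200) and the plug at (283,272), with the oil bottle and padlock well clear. The wing measures 45×13 mm at z 0.073, as expected. Descending.

carry_out(deltas=[[[0.3, 0.15, 5, 0, 0, 0.2], [0.3, 0.15, 9, 0, 0, 0.2], [0.3, 0.15, 12, 0, 0, 0.2], [0.3, 0.15, 14, 0, 0, 0.2], [0.3, 0.15, 14, 0, 0, 0.2]]])

```text
t: 11.72
tcp_pos: [0.6121, 0.2557, 0.0037]
tcp_rot: [3.136, -0.117, -0.008]
wrist_force: [0.3, 0.2, 0.6]
gripper_width: 0.0856
```

```bash
python3 -c "
from h import *
go([.615,.261,.001],-4.1)"
```

```text
t 11.72 tcp [0.6121 0.2557 0.0037] yaw -4.28 F [0.3 0.2 0.6] w 0.0856
delta cm [ 0.26 -0.55  0.27] rot [ 0.23  0.3  -0.18]
```

carry_out(deltas=[[[0.26, -0.5, 0.2, 0.2, 0.3, -0.1], [0.26, -0.5, 0.2, 0.2, 0.3, -0.1], [0.26, -0.5, 0.2, 0.2, 0.3, -0.1]]])

```text
t: 12.1
tcp_pos: [0.6176, 0.2633, 0.0053]
tcp_rot: [-3.135, 0.112, -0.01]
wrist_force: [-0.7, 0.1, 0.5]
gripper_width: 0.0855
```

```bash
python3 -c "
from h import *
go([.615,.261,.001],-4.1)"
```

```text
t 12.1 tcp [0.6176 0.2633 0.0053] yaw -4.09 F [-0.7  0.1  0.5] w 0.0855
delta cm [-0.25  0.25  0.43] rot [-0.26 -0.37  0.01]
```

```bash
python3 -c "
from h import *
for i in range(4):
    go([.615,.261,.001],-4.1);read_camera('side');"
```

```text
t 12.1 tcp [0.6176 0.2633 0.0053] yaw -4.09 F [-0.7  0.1  0.5] w 0.0855
delta cm [-0.25  0.25  0.43] rot [-0.26 -0.37  0.01]
t 12.15 tcp [0.6175 0.2632 0.0051] yaw -4.09 F [-0.8 -0.3 -0.2] w 0.0855
delta cm [-0.24  0.24  0.41] rot [-0.24 -0.35  0.01]
t 12.2 tcp [0.6174 0.2632 0.0049] yaw -4.1 F [-0.2 -0.2  0.9] w 0.0854
delta cm [-0.23  0.24  0.39] rot [-0.24 -0.34  0.  ]
t 12.25 tcp [0.6174 0.2631 0.0048] yaw -4.1 F [-0.2  0.5 -0.4] w 0.0854
delta cm [-0.23  0.23  0.38] rot [-0.23 -0.33  0.  ]
```

carry_out(deltas=[[[-0.1, 0.1, 0.3, -0.1, -0.1, 0], [-0.1, 0.1, 0.3, -0.1, -0.1, 0], [-0.1, 0.1, 0.3, -0.1, -0.1, 0], [-0.1, 0.1, 0.3, -0.1, -0.1, 0], [-0.1, 0.1, 0.3, -0.1, -0.1, 0]]])

```text
t: 12.92
tcp_pos: [0.6163, 0.2621, 0.0014]
tcp_rot: [-3.138, 0.112, -0.006]
wrist_force: [-0.2, -1.1, -0.5]
gripper_width: 0.0857
```

```bash
python3 -c "
from h import *
go([.615,.261,.001],-4.1)"
```

```text
t 12.93 tcp [0.6163 0.2621 0.0014] yaw -4.1 F [-0.2 -1.1 -0.5] w 0.0857
delta cm [-0.12  0.12  0.04] rot [-0.1 -0.2  0. ]
```

carry_out(deltas=[[[-0.1, 0.1, 0, -0.1, -0.2, 0], [-0.1, 0.1, 0, -0.1, -0.2, 0], [-0.1, 0.1, 0, -0.1, -0.2, 0], [-0.1, 0.1, 0, -0.1, -0.2, 0], [-0.1, 0.1, 0, -0.1, -0.2, 0]]], claw=0)

```text
t: 13.55
tcp_pos: [0.6152, 0.2613, 0.0014]
tcp_rot: [-3.139, 0.112, -0.0]
wrist_force: [0.5, 0.4, 0.4]
gripper_width: 0.0133
```

```bash
python3 -c "
from h import *
go([.615,.261,.12],-4.1);c=cam('wrist');d=cam('side');print(state()['gripper_width'])
cv2.imwrite('pics/g11.png',np.hstack([cv2.resize(c['pixels'][150:350,180:380],(400,400)),cv2.resize(d['pixels'][150:250,200:300],(400,400))]))"
```

```text
t 13.55 tcp [0.6152 0.2613 0.0014] yaw -4.09 F [0.5 0.4 0.4] w 0.0133
delta cm [ -0.02   0.03 -11.86] rot [-0.01 -0.02  0.01]
0.013203099113329082
```

View pics/g11.png

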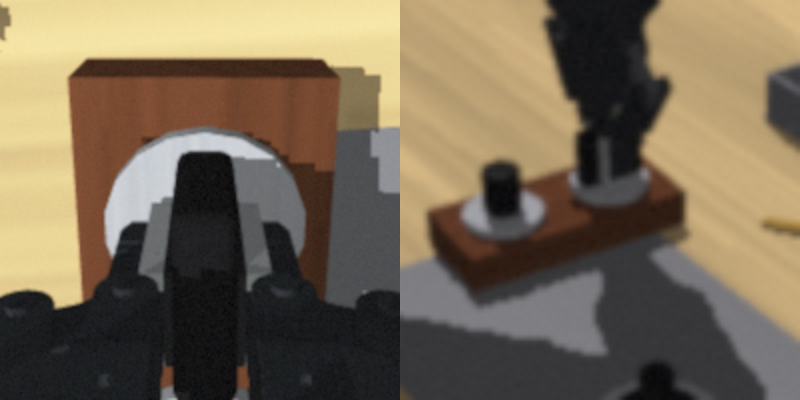

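The wing is gripped at 13.2 mm. Lifting out.

carry_out(deltas=[[[0, 0, -1.5, 0, 0, 0], [0, 0, -4, 0, 0, 0], [0, 0, -8, 0, 0, 0], [0, 0, -12, 0, 0, 0], [0, 0, -12, 0, 0, 0]]])

```text
t: 14.28
tcp_pos: [0.6175, 0.2625, 0.1268]
tcp_rot: [-3.135, 0.111, -0.013]
wrist_force: [0.1, -0.0, -1.5]
gripper_width: 0.0135
```

```bash
python3 -c "
from h import *
go([.501,-.1615,.12],3.8);
c=cam('wrist');d=cam('side');print(state()['gripper_width'])
cv2.imwrite('pics/g12.png',np.hstack([cv2.resize(c['pixels'][150:350,180:380],(400,400)),cv2.resize(d['pixels'][110:230,190:310],(400,400))]))"
```

```text
t 14.28 tcp [0.6175 0.2625 0.1268] yaw -4.07 F [ 0.1 -0.  -1.5] w 0.0135
delta cm [-8.62 43.12  0.38] rot [-0.28 -0.47 -7.87]
0.013216450445030148
```

View pics/g12.png

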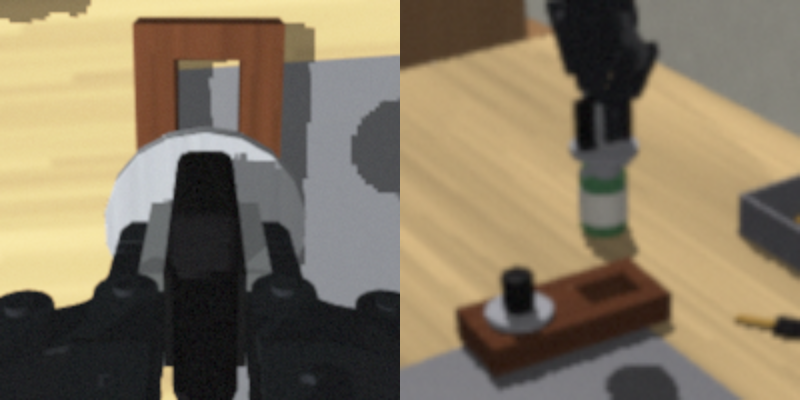

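carry_out(deltas=[[[-1, 5, 0, 0, 0, -2], [-2, 10, 0, 0, 0, -4], [-3, 15.5, 0, 0, 0, -6], [-4, 21, 0, 0, 0, -7.9], [-5, 26, 0, 0, 0, -7.9]]])

```text
t: 15.0
tcp_pos: [0.5447, 0.0034, 0.1199]
tcp_rot: [3.139, 0.104, -0.005]
wrist_force: [0.1, -0.8, -1.4]
gripper_width: 0.0135
```

```bash
python3 -c "
from h import *
go([.501,-.1615,.12],3.8)"
```

```text
t 15.0 tcp [0.5447 0.0034 0.1199] yaw 3.8 F [ 0.1 -0.8 -1.4] w 0.0135
delta cm [-5.46 16.16  0.02] rot [ 0.03  0.2  -0.  ]
```

carry_out(deltas=[[[-2, 5, 0, 0, 0, 0], [-3.5, 10, 0, 0, 0, 0], [-5, 14.5, 0, 0, 0, 0], [-5.4, 16.2, 0, 0, 0, 0], [-5.4, 16.2, 0, 0, 0, 0]]])

```text
t: 15.62
tcp_pos: [0.5028, -0.1605, 0.1204]
tcp_rot: [-3.14, -0.101, 0.003]
wrist_force: [-0.7, 0.6, -0.5]
gripper_width: 0.0135
```

carry_out(deltas=[[[0, 0, 0, 0, 0, 0], [0, 0, 0, 0, 0, 0], [0, 0, 0, 0, 0, 0]]])

```text
t: 16.0
tcp_pos: [0.5038, -0.159, 0.1213]
tcp_rot: [-3.14, -0.106, 0.0]
wrist_force: [0.4, 0.6, -2.0]
gripper_width: 0.0134
```

```bash
python3 - <<'E'
from h import *
go([.501,-.1615,.12],3.8)
c=cam('wrist');d=cam('side');e=cam('scene')
cv2.imwrite('pics/g13.png',c['pixels'])
cv2.imwrite('pics/g14.png',np.hstack([cv2.resize(e['pixels'][90:190,140:240],(400,400)),cv2.resize(d['pixels'][230:330,280:380],(400,400))]))
for n,k in(('w',c),('sd',d),('sc',e)):
    W=cloud(k);z=W[...,2]
    reg=(np.hypot(W[...,0]-.501,W[...,1]+.1615)<.06)
    m=reg&(z>.055)&(z<.07);print(n,'block',cv2.minAreaRect(W[m][:,:2].astype(np.float32)),m.sum())
    h=cv2.cvtColor(k['pixels'],cv2.COLOR_BGR2HSV)
    m=reg&(z>.142)&(z<.158)&(h[...,2]>75);P=W[m];print('flange',cv2.minEnclosingCircle(P[:,:2].astype(np.float32)),len(P),P.min(0).round(3),P.max(0).round(3))
E
```

```text
t 16.0 tcp [ 0.5038 -0.159   0.1213] yaw 3.89 F [ 0.4  0.6 -2. ] w 0.0134
delta cm [-0.3   0.23  0.13] rot [-0.    0.    0.09]
w block ((0.5121223330497742, -0.1611543595790863), (0.05266043171286583, 0.06812911480665207), 3.584451675415039) 3785
flange ((0.5053916573524475, -0.15818244218826294), 0.026957515627145767) 2680 [ 0.496 -0.185  0.147] [ 0.532 -0.132  0.158]
sd block ((0.5004006624221802, -0.16260230541229248), (0.07528939843177795, 0.070235975086689), 2.95088267326355) 1178
flange ((0.502339243888855, -0.16007766127586365), 0.027083875611424446) 277 [ 0.476 -0.187  0.145] [ 0.528 -0.133  0.157]
sc block ((0.5001184344291687, -0.16063359379768372), (0.07524984329938889, 0.07121085375547409), 4.003084182739258) 612
flange ((0.5047121644020081, -0.15520356595516205), 0.0273093543946743) 147 [ 0.48  -0.182  0.145] [ 0.532 -0.13   0.157]
```

View pics/g13.png

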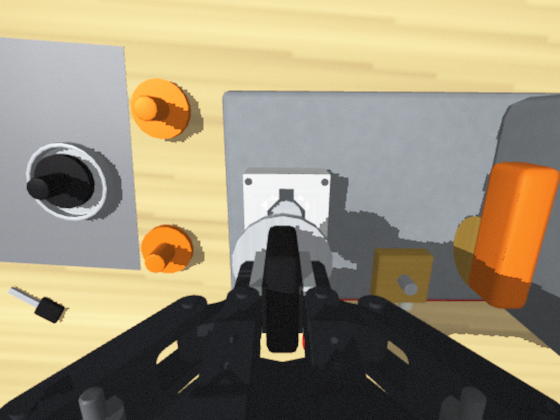

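View pics/g14.png

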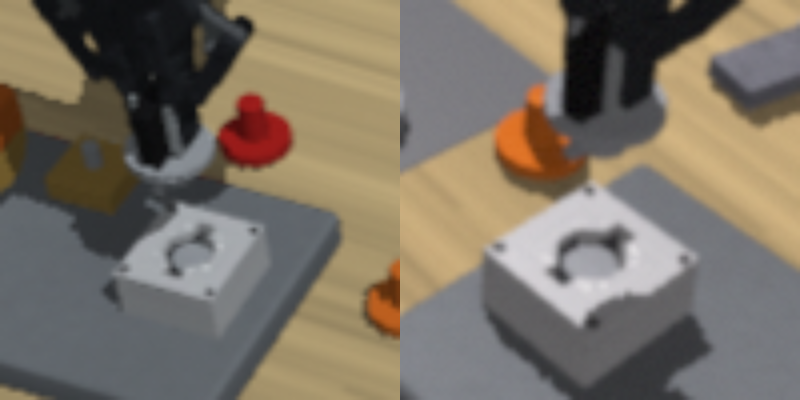

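carry_out(deltas=[[[-0.3, 0.3, 1.5, 0, 0, 0.1], [-0.3, 0.3, 3.0, 0, 0, 0.1], [-0.3, 0.3, 4.5, 0, 0, 0.1], [-0.3, 0.3, 5.2, 0, 0, 0.1], [-0.3, 0.3, 5.2, 0, 0, 0.1]]])

```text
t: 16.77
tcp_pos: [0.5004, -0.163, 0.0685]
tcp_rot: [3.14, 0.102, -0.003]
wrist_force: [-0.2, 0.6, -2.5]
gripper_width: 0.0132
```

carry_out(deltas=[[[0, 0, 0, 0, 0, 0], [0, 0, 0, 0, 0, 0], [0, 0, 0, 0, 0, 0]]])

```text
t: 17.15
tcp_pos: [0.501, -0.163, 0.0698]
tcp_rot: [3.14, 0.102, 0.002]
wrist_force: [0.2, 0.0, -0.3]
gripper_width: 0.0136
```

```bash
cat > al.py <<'E'
from h import *
import sys
go([.5005,-.1623,.065],3.7)
T=state()['tcp_pos'];zf=T[2]+.0246
d=cam('side');e=cam('scene');c=cam('wrist')
cv2.imwrite(sys.argv[1],np.hstack([cv2.resize(e['pixels'][100:180,147:227],(400,400)),cv2.resize(d['pixels'][250:330,290:370],(400,400))]))
for n,k in(('w',c),('sd',d),('sc',e)):
    W=cloud(k);z=W[...,2]
    reg=(np.hypot(W[...,0]-.501,W[...,1]+.1615)<.06)
    m=reg&(z>.057)&(z<.068);print(n,'block',cv2.minAreaRect(W[m][:,:2].astype(np.float32)),m.sum())
    h=cv2.cvtColor(k['pixels'],cv2.COLOR_BGR2HSV)
    m=reg&(z>zf-.001)&(z<zf+.011)&(h[...,2]>60);P=W[m];print('flange',cv2.minEnclosingCircle(P[:,:2].astype(np.float32)),len(P))
E
python3 al.py pics/g15.png
```

```text
t 17.15 tcp [ 0.501  -0.163   0.0698] yaw 3.71 F [ 0.2  0.  -0.3] w 0.0136
delta cm [-0.05 -0.08  0.48] rot [ 0.01 -0.06  0.01]
w block ((0.5024616718292236, -0.1616748422384262), (0.07195691019296646, 0.06835642457008362), 3.70241641998291) 4693
flange ((0.5024750232696533, -0.1621045023202896), 0.02690206468105316) 2673
sd block ((0.5002498626708984, -0.16240382194519043), (0.07414723187685013, 0.07010951638221741), 3.7834718227386475) 844
flange ((0.4999542832374573, -0.16382069885730743), 0.027544651180505753) 276
sc block ((0.4998630881309509, -0.16032929718494415), (0.07602886110544205, 0.0692349448800087), 2.7167611122131348) 440
flange ((0.5010413527488708, -0.1598086953163147), 0.027979673817753792) 142
```

View pics/g15.png

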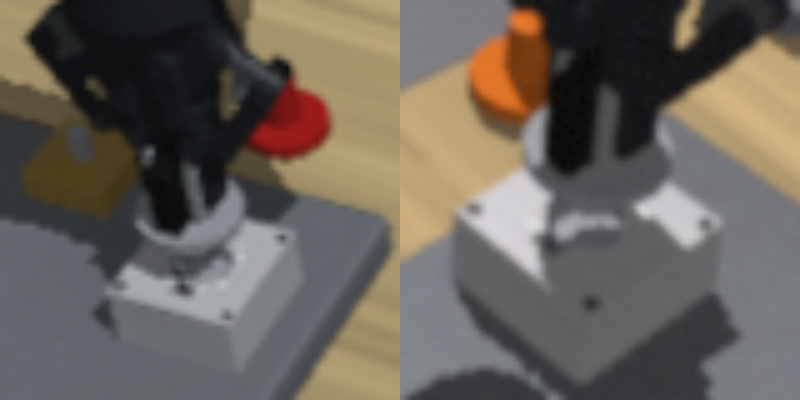

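Alignment is within about 1 mm in all three cameras and yaw is 3.7°. Inserting in steps.

carry_out(deltas=[[[0, 0, 0.6, 0, 0, 0], [0, 0, 1.0, 0, 0, 0], [0, 0, 1.3, 0, 0, 0], [0, 0, 1.6, 0, 0, 0], [0, 0, 1.8, 0, 0, 0]]])

```text
t: 17.92
tcp_pos: [0.5008, -0.163, 0.0515]
tcp_rot: [3.14, 0.102, -0.0]
wrist_force: [-2.0, 1.1, 2.9]
gripper_width: 0.0134
```

```bash
python3 -c "
from h import *
go([.501,-.163,.0394],3.7)"
```

```text
t 17.93 tcp [ 0.5008 -0.163   0.0515] yaw 3.72 F [-2.   1.1  2.9] w 0.0134
delta cm [0.02 0.   1.21] rot [0.01 0.01 0.02]
```

carry_out(deltas=[[[0, 0, 0.3, 0, 0, 0], [0, 0, 0.6, 0, 0, 0], [0, 0, 0.9, 0, 0, 0], [0, 0, 1.2, 0, 0, 0], [0, 0, 1.3, 0, 0, 0]]])

```text
t: 18.55
tcp_pos: [0.5008, -0.1631, 0.0393]
tcp_rot: [3.14, 0.102, -0.0]
wrist_force: [-4.9, 2.7, 15.1]
gripper_width: 0.0133
```

```bash
python3 al.py pics/g16.png | head -2
```

```text
t 18.55 tcp [ 0.5008 -0.1631  0.0393] yaw 3.74 F [-4.9  2.7 15.1] w 0.0133
delta cm [-0.03 -0.08 -2.57] rot [0.02 0.01 0.04]
```

View pics/g16.png

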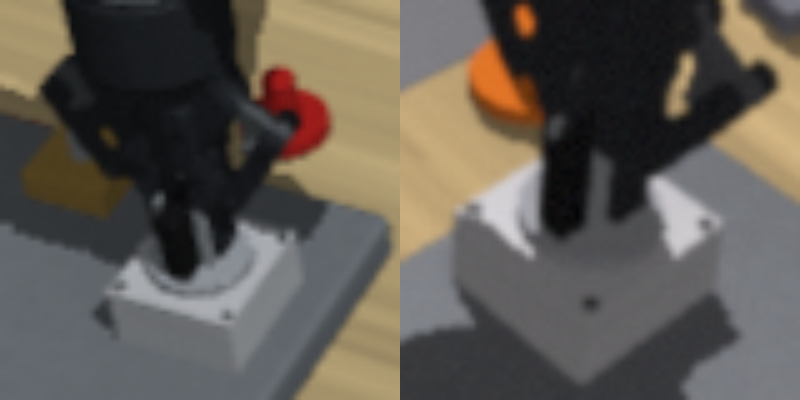

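The flange has bottomed (z 0.0393, force jumped to 15 N). Now turning clockwise (+rz in the tool frame) while pressing a little more.

carry_out(deltas=[[[-0.1, -0.05, 0.15, 0, 0, 0], [-0.1, -0.05, 0.2, 0, 0, 5], [-0.1, -0.05, 0.2, 0, 0, 10], [-0.1, -0.05, 0.2, 0, 0, 15], [-0.1, -0.05, 0.2, 0, 0, 20]]])

```text
t: 19.32
tcp_pos: [0.5022, -0.1636, 0.0394]
tcp_rot: [3.108, -0.446, 0.009]
wrist_force: [-2.5, -1.3, 16.0]
gripper_width: 0.0132
```

```bash
python3 -c "
from h import *
go([.501,-.163,.0394],-86.3);print(state()['moment'].round(2))"
```

```text
t 19.32 tcp [ 0.5022 -0.1636  0.0394] yaw -16.31 F [-2.5 -1.3 16. ] w 0.0132
delta cm [-0.13 -0.03 -0.01] rot [-0.15 -0.31 69.99]
[-0.31  1.    0.16]
```

carry_out(deltas=[[[-0.05, 0, 0.05, 0, 0, 7], [-0.05, 0, 0.05, 0, 0, 14], [-0.05, 0, 0.05, 0, 0, 21], [-0.05, 0, 0.05, 0, 0, 28], [-0.05, 0, 0.05, 0, 0, 35]]])

```text
t: 19.95
tcp_pos: [0.5026, -0.1639, 0.0394]
tcp_rot: [-2.831, 1.361, -0.012]
wrist_force: [-2.2, -3.4, 17.2]
gripper_width: 0.0133
```

```bash
python3 -c "
from h import *
go([.501,-.163,.0394],-86.3);print(state()['moment'].round(2))"
```

```text
t 19.95 tcp [ 0.5026 -0.1639  0.0394] yaw -51.36 F [-2.2 -3.4 17.2] w 0.0133
delta cm [-0.17  0.07 -0.  ] rot [-0.3  -0.31 34.95]
[-0.69  0.92  0.11]
```

carry_out(deltas=[[[-0.05, 0.05, 0.05, 0, 0, 7], [-0.05, 0.05, 0.05, 0, 0, 14], [-0.05, 0.05, 0.05, 0, 0, 21], [-0.05, 0.05, 0.05, 0, 0, 28], [-0.05, 0.05, 0.05, 0, 0, 33]]])

```text
t: 20.58
tcp_pos: [0.5026, -0.1639, 0.0394]
tcp_rot: [-2.327, 2.106, -0.013]
wrist_force: [-1.8, -2.5, 19.5]
gripper_width: 0.0133
```

```bash
python3 -c "
from h import *
go([.501,-.163,.0394],-86.3);print(state()['moment'].round(2))"
```

```text
t 20.57 tcp [ 0.5026 -0.1639  0.0394] yaw -84.27 F [-1.8 -2.5 19.5] w 0.0133
delta cm [-0.11  0.15 -0.  ] rot [-0.46 -0.23  2.03]
[-0.64  0.79  0.11]
```

Now I'll ease past the nominal angle to find the stop.

carry_out(deltas=[[[0, 0, 0.05, 0, 0, 1.5], [0, 0, 0.05, 0, 0, 3], [0, 0, 0.05, 0, 0, 4.5], [0, 0, 0.05, 0, 0, 5], [0, 0, 0.05, 0, 0, 5]]])

```text
t: 21.2
tcp_pos: [0.5025, -0.1639, 0.0394]
tcp_rot: [-2.237, 2.201, -0.013]
wrist_force: [-2.1, -2.3, 23.4]
gripper_width: 0.0132
```

```bash
python3 -c "
from h import *
go([.501,-.163,.0394],-86.3);print(state()['moment'].round(2))"
```

```text
t 21.2 tcp [ 0.5025 -0.1639  0.0394] yaw -89.06 F [-2.1 -2.3 23.4] w 0.0132
delta cm [-0.09  0.15 -0.  ] rot [-0.45 -0.22 -2.76]
[-0.38  1.2   0.25]
```

carry_out(deltas=[[[0, 0, 0, 0, 0, 1.5], [0, 0, 0, 0, 0, 3], [0, 0, 0, 0, 0, 3], [0, 0, 0, 0, 0, 3]]])

```text
t: 21.7
tcp_pos: [0.502, -0.1639, 0.0394]
tcp_rot: [-2.183, 2.256, -0.012]
wrist_force: [-4.4, -1.2, 23.0]
gripper_width: 0.0131
```

```bash
python3 - <<'E'
from h import *
go([.501,-.163,.0394],-86.3);print(state()['moment'].round(2))
c=cam('wrist');d=cam('side');e=cam('scene')
cv2.imwrite('pics/h1.png',c['pixels'])
cv2.imwrite('pics/h2.png',np.hstack([cv2.resize(e['pixels'][110:190,147:227],(400,400)),cv2.resize(d['pixels'][250:330,290:370],(400,400))]))
E
```

```text
t 21.7 tcp [ 0.502  -0.1639  0.0394] yaw -91.9 F [-4.4 -1.2 23. ] w 0.0131
delta cm [-0.09  0.11 -0.01] rot [-0.39 -0.24 -5.6 ]
[-0.33  1.44  0.84]
```

View pics/h1.png

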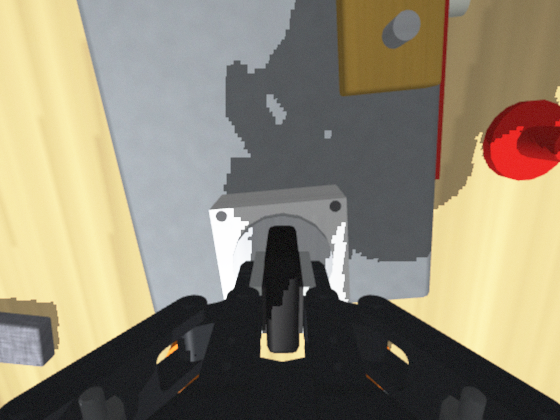

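View pics/h2.png

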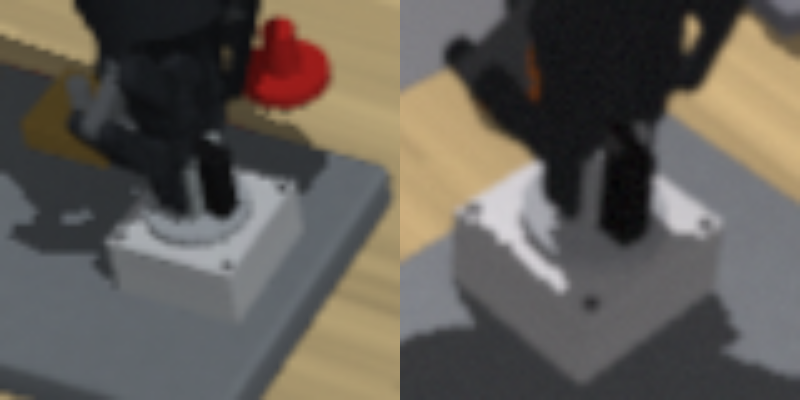

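The turn moment jumped from 0.11 to 0.84 N·m past 90°, so it is at the stop with the flange still flush at z 0.0394. I'll hold briefly and recheck.

carry_out(deltas=[[[0, 0, 0, 0, 0, 0], [0, 0, 0, 0, 0, 0], [0, 0, 0, 0, 0, 0], [0, 0, 0, 0, 0, 0], [0, 0, 0, 0, 0, 0]]])

```text
t: 22.48
tcp_pos: [0.502, -0.1639, 0.0393]
tcp_rot: [-2.183, 2.256, -0.012]
wrist_force: [-4.2, -1.9, 23.6]
gripper_width: 0.0132
```

```bash
python3 - <<'E'
from h import *
go([.501,-.163,.0394],-91);print(state()['moment'].round(2))
e=cam('scene');cv2.imwrite('pics/h3.png',e['pixels'])
E
```

```text
t 22.48 tcp [ 0.502  -0.1639  0.0393] yaw -91.9 F [-4.2 -1.9 23.6] w 0.0132
delta cm [-0.09  0.11 -0.01] rot [-0.4  -0.22 -0.9 ]
[-0.35  1.43  0.84]
```

View pics/h3.png

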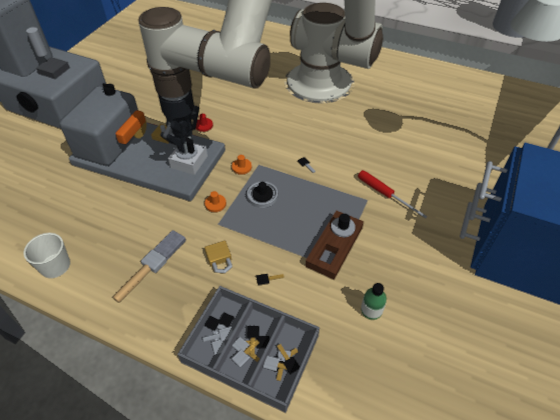

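The pose is steady. The cap is in the dish at (262,190), the plug is still in the stand, and everything else looks in place. Handing in.

```bash
python3 -c "
from bench import *
print(sign_off())"
```

```text
the job is handed in; nothing more can be done
None
```

The job is done and handed in at about 22.5 s. The cap is in the dish, and the cartridge is pressed home, turned to its stop and still gripped.

- **Cap:** I lowered it until it touched the dish floor at the expected height (7.5 N), then released it. It shows in the dish in the final picture.
- **Cartridge:** I pushed it straight in until the flange bottomed. The flange stayed flush through the turn, and the tool held its height to within 0.1 mm.
- **Last readings:** It was pressing with about 23.6 N. The turning moment rose from 0.11 to 0.84 N·m past 90° and held there, which I read as the stop. The grip was 13.2 mm on the 14 mm wing. The plug and the other items look unmoved in the scene view.

**What disagreed:**
- **Finger length:** The fingertips end about 35 mm behind the reported TCP, according to all three cameras. My first close therefore shut on air just above the cap's knob without touching it. I allowed for the offset after that.
- **Turn angle:** The tool turned about 95.6°, not 90°. I put the extra down to play at entry and twist in the grip, but I did not measure the cartridge's own angle.

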